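# Fetch the square maker's stamp from the slide-lid box

## Task

Open the wooden stamp box on the sloped stand: lift the low end of its lid over the end lip, slide the lid out of its grooves and lay it flat, handle up, on the plywood ware board without knocking the little pot or cup that stands there. Then take the square-headed stamp out of the box and stand it upright, handle up, wholly on the flat clay tile, clear of what stands on it. Set things down rather than drop them, and leave the other two stamps in the box and all the pots, jar and brush where they are.

Things in the scene. Friction and masses are not known exactly. Their poses are not given: they have to be found in the camera images.
- box: Fixed wooden box on a sloped stand, 130 mm (x) by 164 (y), 80 high, tilted 30 deg: x points up the slope away from the robot, y level, z square to its floor, leaning to the robot. Origin: centre of the underside. Inside clear x -57..57, y -64..64, floor at z 6 mm. Lid ledges at z 58, |y| 64 to 74; grooves above them 16 mm tall, closed outwards at |y| 74. High end wall from x 57, top z 80.
- lip (a point): Middle of the top of the box's low end wall, the lip: box x -65 to -57 mm, top at box z 65, 7 mm above the lid ledges. The lid must rise more than 7 mm along box z to pass over it, then slide towards box -x.
- rail_end (a point): Mid-way between the low ends of the two rails that roof the grooves (box x -15, z 74 mm). The rails run from there to the high end, |y| 64 to 82, underside z 74, top z 80, so a lid lifted level can rise 11 mm at most. Nearer the lip the grooves are open above. The lid is free of the rails once slid 72 mm towards box -x.
- pockets (a point): Middle of the box floor (box x 0, y 0, z 6 mm). Three stamp pockets lie at box x 0, y -42, 0 and 42 mm, parted by walls 10 mm high; any stamp may be in any pocket.
- lid: Sliding plywood lid, 110 mm (x) by 141 (y), 5 thick, about 90 g, with a wooden bar handle on top: 12 mm thick along x, 80 long along y, from z 5 to 35 mm, centred at x -28, y 0. Origin: centre of its underside, z up. Starts on the ledges, axes along the box's, origin at box x -1, y 0, z 58 mm, its handle end behind the lip, low end of the slope.
- stamp_square: Square stamp: clay head 14 mm thick, square, 34 x 34 mm, with a wooden handle plate on it, 12 mm thick along x, 30 mm wide along y, from z 14 to 48 mm, centred; about 50 g. Origin: centre of the head's underside, z up the handle. Starts in one of the box's three pockets under the lid, axes along the box's (2 mm of play). This is the one wanted.
- stamp_round: Round stamp: clay head 14 mm thick, round, 36 mm across, with a wooden handle plate on it, 12 mm thick along x, 30 mm wide along y, from z 14 to 48 mm, centred; about 50 g. Origin: centre of the head's underside, z up the handle. Starts in one of the box's three pockets under the lid, axes along the box's (2 mm of play). Stays in the box.
- stamp_cross: Cross stamp: clay head 14 mm thick, a plus sign of two 13 mm bars 36 mm long, with a wooden handle plate on it, 12 mm thick along x, 30 mm wide along y, from z 14 to 48 mm, centred; about 50 g. Origin: centre of the head's underside, z up the handle. Starts in one of the box's three pockets under the lid, axes along the box's (2 mm of play). Stays in the box.
- board: Plywood ware board, fixed, flat on the table left or right of the stand, 220 mm along x, 180 mm along y, 14 mm thick. Origin: centre of its underside, z up. The lid goes here.
- tile: Plain fired-clay tile, fixed, flat on the table on the other side of the stand, 160 mm along x, 120 mm along y, 14 mm thick. Origin: centre of its underside, z up. The square stamp goes here.
- pinch_pot: Little clay pot, 58 mm across, 45 mm high, standing on the board or on the tile, near one end of it (+x or -x). Origin: centre of its underside. Bystander.
- egg_cup: Clay egg cup, 44 mm across, 40 mm high, standing on the tile or on the board (whichever the little pot is not on), near one end of it (+x or -x). Origin: centre of its underside. Bystander.
- dish: Small clay dish, 84 mm across, 32 mm high, on the table between the stand and the robot. Origin: centre of its underside. Bystander.
- jug: Clay jug, 90 mm across, 140 mm high, behind on the left. Origin: centre of its underside. Bystander.
- jar: White glazed jar with a lid, 70 mm across, 110 mm high, behind on the right. Origin: centre of its underside. Bystander.
- brush: Wooden brush, about 200 mm long, lying on the table on the right. Origin: under its middle. Bystander.
Mind the look-alikes: they are no part of the job. What is shaped like the part that bears box but purple or yellow is not meant.

How it is judged:
By the outcome, as a careful person would: the job done as asked, in the order asked, and still so for the second after the job is handed in, with the robot touching nothing.
It also fails if it takes over 62 s, if anything falls off the work surface, if the arm or the gripper's body presses on something with over 40 N, if the wrist force passes 120 N, or if a joint passes its speed limit or range.

## Robot

A 6-joint arm with a two-finger parallel gripper is mounted at the origin on the work surface. World frame = base frame: x ahead of the robot, y to its left, z up, the work surface at z = 0. Lengths are in m, angles in degrees, forces in N, time in s.
With the tool pointing down it reaches from about 0.35 to 0.875 m from the base axis. Payload 4.2 kg.
Tool frame: the origin (TCP) lies on the centre line of the jaws, within the pads' length; the fingertips stand 19 mm ahead of it and the grasp point (between the pads) is the TCP; z points along the fingers, y is the line along which they close (so a half turn about z gives the same grasp; the last joint's range is limited). The gripper opens to 85 mm and grips with 20 to 120 N. Pads are 22 mm wide; open, the fingers measure 114 mm over their backs; the gripper's body (76 mm by 85 mm) begins 54 mm behind the grasp point. The pads swing forward as they close: fully open they stand 13 mm farther back than shut.
Start: joints at [-51.36, 22.042, 0.453, 0, -68.411, -14.817], TCP at [0.252, -0.572, 0.25] pointing down, gripper open.
Joint ranges: [-179.83, 179.83], [-69.29, 118.12], [-61.27, 80.66], [-181.25, 117.63], [-171.15, -9.14], [-177.46, 177.46]. Speed limits (degrees/s): [159.86, 159.86, 180, 180, 180, 180].

## Interface

Orientations are given as [roll, pitch, yaw] about the fixed x, y, z axes, in that order (R = Rz(yaw) Ry(pitch) Rx(roll)).
In Python, from workcell import manip gives the robot as it stands. Calls block until the motion is done:
- manip.movep(position, orientation): joint-space move of the TCP to a pose.
- manip.line_to(position, rot=None, vel=0.15): straight line of the TCP; rot=None keeps the orientation; vel is the mean speed in m/s.
- manip.move_joints(angles): joint-space move.
- manip.set_gripper(opening, f_grip=None): finger opening in m; f_grip is the grip in N (None keeps the last); returns when the fingers have stopped.
- manip.sleep(seconds).
- manip.inverse_kinematics(position, orientation): joint angles nearest the present ones, or None.
- manip.sense(): the state.
- manip.snapshot(name): name is "scene" or "top" or "wrist"; returns the picture (384x512x3 uint8, blue, green, red); there is no depth.
- manip.camera_params(name): a dict with "fovy" (degrees; the focal length in pixels is half the picture's height over the tangent of half this angle, whatever the lens; pixels are square), "cx", "cy" (the principal point, pixels), "k1" (the pictures are not rectified: a ray, as slopes to the right and down, at radius r is drawn at 1 + k1 r^2 times it, then the intrinsics apply), "view" (4x4, takes a point from world to camera coordinates). Camera axes: x right, y up, looking along -z (the intrinsics and any distortion apply to the point x, -y, -z); pixel columns grow to the right and rows downward; lengths in m; the calibration is good to about 2 mm. A picture is of the moment at which its call begins: read the wrist's pose just before it. camera_params takes no time and is no camera call; for the wrist camera it gives the pose at the moment of the call.
A pose or a line that the arm cannot do raises manip.Unreachable and nothing moves.
- manip.finish_job(): hands the job in; it is judged then, once.
The state is a dict: "clock": time; "qpos": joint angles; "joint_vel": joint speeds; "effort": joint torques, N m; "tcp_pos": TCP position; "eef_rot": TCP orientation; "contact_force": force on the tool from outside, world axes, zero at the start; "moment": the same for the moment, N m; "opening": finger opening in m; "gripper_force": force on a finger pad.
Only numpy, scipy, OpenCV 4.12 (cv2) and the standard library are available. Lean on these libraries where they do the work, as an engineer would, in place of code of your own. Each camera call takes 0.05 s, during which the arm holds its last target. There are 200 camera calls.

## Working session

There is one attempt and no reset: what is moved stays moved. The work goes in short steps, each a Python script; the robot and the scene stay as the last script left them, time stands still between calls to the robot, and variables do not carry over. Pictures are saved under pics/ and viewed, at most 10 in all, crops included, and the job is handed in when it is done.

```bash
ls; mkdir -p pics; python3 - <<'E'
from workcell import manip as m
import cv2,numpy as np
a=m.snapshot("scene");b=m.snapshot("top")
cv2.imwrite("pics/scene.png",a);cv2.imwrite("pics/top.png",b)
for n in("scene","top","wrist"):
    p=m.camera_params(n);print(n,{k:(np.round(v,3).tolist()) for k,v in p.items()})
print(m.sense())
E
```

```text
pics
scene {'fovy': 49.987, 'cx': 254.184, 'cy': 190.301, 'k1': 0.049, 'view': [[-0.256, 0.967, -0.015, 0.243], [-0.731, -0.183, 0.658, 0.259], [0.633, 0.179, 0.753, -1.544], [0.0, 0.0, 0.0, 1.0]]}
top {'fovy': 45.829, 'cx': 254.002, 'cy': 190.675, 'k1': -0.007, 'view': [[-0.011, -1.0, -0.007, -0.084], [0.993, -0.012, 0.114, -0.494], [-0.114, -0.005, 0.993, -1.423], [0.0, 0.0, 0.0, 1.0]]}
wrist {'fovy': 62.321, 'cx': 252.213, 'cy': 192.023, 'k1': 0.023, 'view': [[-0.403, 0.915, 0.004, 0.623], [-0.869, -0.382, -0.314, 0.042], [-0.286, -0.13, 0.949, -0.381], [0.0, 0.0, 0.0, 1.0]]}
{'clock': 0.1, 'qpos': array([-5.13614671e+01,  2.20853399e+01,  3.87929180e-01, -2.19516743e-02,
       -6.84119343e+01, -1.48171751e+01]), 'joint_vel': array([-0.01557223,  0.0680284 ,  0.29064738,  0.11434875,  0.06493847,
        0.0031674 ]), 'effort': array([-7.77624027e-04, -3.93319702e+01,  1.88928741e+01,  4.19800848e+00,
       -2.64125905e-03,  8.50703572e-06]), 'tcp_pos': array([ 0.25224585, -0.57131203,  0.24935255]), 'eef_rot': array([ 1.79889074e+02, -8.24561072e-03, -1.56186730e+02]), 'contact_force': array([-0.01174763,  0.60425407, -0.25150964]), 'moment': array([ 0.01292723, -0.01874576, -0.02896494]), 'gripper_force': 0.0, 'opening': 0.08538109987654431}
```

View pics/scene.png

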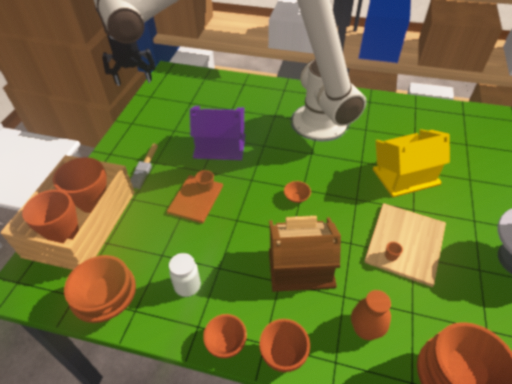

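View pics/top.png

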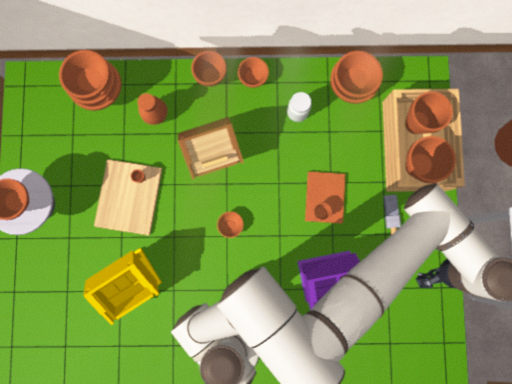

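The scene view shows the box at about (303,255) with its handle at (300,225). The board is on the left with the egg cup at its far end, and the tile is on the right with the pinch pot at its near end. In the top view the box is at (210,148), the board at (128,197), the tile at (325,197), the cup at (138,175) and the pot at (322,211).

```bash
cat > h.py <<'E'
from workcell import manip as m
import cv2,numpy as np
from scipy.spatial.transform import Rotation as Ro
def cam(p):
    f=192/np.tan(np.radians(p["fovy"]/2)); V=np.array(p["view"])
    return f,V
def ray(p,uv):
    f,V=cam(p); d=np.array([(uv[0]-p["cx"])/f,(uv[1]-p["cy"])/f]); s=d.copy()
    for _ in range(20): s=d/(1+p["k1"]*(s@s))
    v=V[:3,:3].T@np.array([s[0],-s[1],-1.]); return -V[:3,:3].T@V[:3,3], v/np.linalg.norm(v)
def onz(p,uv,z):
    c,v=ray(p,uv); return c+v*(z-c[2])/v[2]
def tri(*pu):
    A=np.zeros((3,3));b=np.zeros(3);L=[]
    for p,uv in pu:
        c,v=ray(p,uv);M=np.eye(3)-np.outer(v,v);A+=M;b+=M@c;L.append((c,M))
    x=np.linalg.solve(A,b);return x,max(np.linalg.norm(M@(x-c)) for c,M in L)
def proj(p,X):
    f,V=cam(p);q=V[:3,:3]@np.asarray(X)+V[:3,3];s=np.array([q[0],-q[1]])/-q[2]
    return f*s*(1+p["k1"]*(s@s))+[p["cx"],p["cy"]]
def E(R): return Ro.from_matrix(R).as_euler("xyz",degrees=True)
E
python3 - <<'E'
from h import *
np.set_printoptions(precision=3,suppress=True)
t=m.camera_params("top");s=m.camera_params("scene");w=m.camera_params("wrist")
S=m.sense();R=Ro.from_euler("xyz",S["eef_rot"],degrees=True).as_matrix()
V=np.array(w["view"]);c=-V[:3,:3].T@V[:3,3]
print("cam in tcp",R.T@(c-S["tcp_pos"]),"\n",R.T@V[:3,:3].T)
b=cv2.imread("pics/top.png");hsv=cv2.cvtColor(b,cv2.COLOR_BGR2HSV)
green=cv2.inRange(hsv,(40,80,30),(80,255,255))
ng=cv2.bitwise_not(green)
for name,(x0,y0,x1,y1),z in(("board",(85,150,172,242),.014),("tile",(298,163,354,230),.014),("box",(170,108,250,185),.1)):
    sub=ng[y0:y1,x0:x1]
    if name=="tile": sub=cv2.inRange(hsv[y0:y1,x0:x1],(0,90,60),(25,255,255))
    if name=="board": sub=cv2.inRange(hsv[y0:y1,x0:x1],(8,40,120),(30,255,255))
    cs=max(cv2.findContours(sub,0,2)[0],key=cv2.contourArea)
    r=cv2.minAreaRect(cs);bx=cv2.boxPoints(r)+[x0,y0]
    P=np.array([onz(t,q,z) for q in bx]);print(name,bx.tolist(),"\n",P[:,:2].tolist(),P.mean(0),[np.linalg.norm(P[i]-P[i-1]) for i in range(2)])
for n,u,v in(("handle",(222,160),(301,224)),("cup",(138,175),(394,250)),("pot",(322,211),(204,180)),("dish",(230,224),(297,191))):print(n,tri((t,u),(s,v)))
cv2.imwrite("pics/crop.png",np.hstack([cv2.resize(b[100:190,160:260],None,fx=4,fy=4,interpolation=2),cv2.resize(cv2.imread("pics/scene.png")[205:295,255:355],None,fx=4,fy=4,interpolation=2)]))
E
```

```text
cam in tcp [ 0.081  0.    -0.123] 
 [[-0.001  0.949  0.315]
 [ 1.     0.001 -0.002]
 [-0.002  0.315 -0.949]]
board [[93.50399971008301, 225.7280044555664], [105.88800239562988, 157.61599922180176], [161.59201049804688, 167.74400329589844], [149.2080078125, 235.85601043701172]] 
 [[0.3875763445263438, 0.4269214618359086], [0.6089144248600775, 0.3928647562118568], [0.5731941878542661, 0.21035346241240818], [0.3532989092933529, 0.24733758125108993]] [0.481 0.319 0.014] [np.float64(0.18282590826262649), np.float64(0.22394286102438202)]
tile [[304.35516929626465, 220.96207427978516], [307.3137912750244, 170.66551780700684], [345.53448486328125, 172.9137954711914], [342.57586669921875, 223.2103500366211]] 
 [[0.3951972270466931, -0.2490783939597545], [0.5578166983612036, -0.26251976199255045], [0.548963017496408, -0.38596417688344453], [0.38660886621036383, -0.37098601299673406]] [ 0.472 -0.317  0.014] [np.float64(0.12220976851757936), np.float64(0.16317402619658555)]
box [[174.60001277923584, 133.7999973297119], [229.20000457763672, 115.5999984741211], [244.70000457763672, 162.0999984741211], [190.10001373291016, 180.29999542236328]] 
 [[0.6641779327929647, 0.15331668704005483], [0.7195461825470122, -0.015397015270830108], [0.5730112796711975, -0.06210373700428218], [0.5188607921691171, 0.10472228826408639]] [0.619 0.045 0.1  ] [np.float64(0.15322691327403595), np.float64(0.17756676611424924)]
handle (array([0.576, 0.018, 0.116]), np.float64(0.012106222497819013))
cup (array([0.545, 0.28 , 0.046]), np.float64(0.001841090532898373))
pot (array([ 0.424, -0.302,  0.043]), np.float64(0.0002450403006198582))
dish (array([ 0.387, -0.012,  0.03 ]), np.float64(0.0005336038419262941))
```

View pics/crop.png

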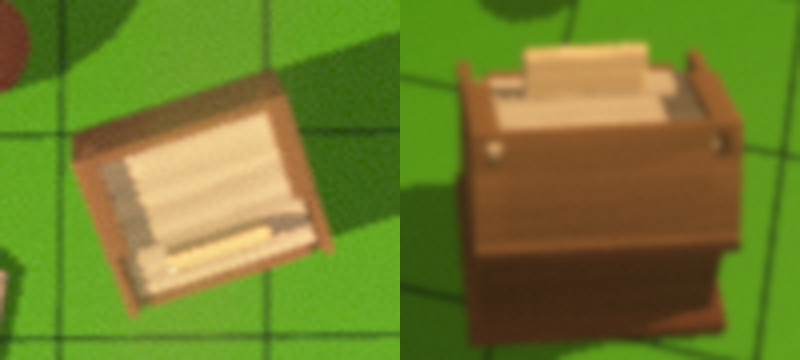

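The crops show the lid in the box with its handle bar near the low end, and a box yaw of about +17°. Next I'll take wrist views square to the box from two places.

```bash
cat >> h.py <<'E'
def boxR(yaw): return Ro.from_euler("ZY",[yaw,-30],degrees=True).as_matrix()
def toolR(Rb,sgn=1): # z=-zb, y=sgn*xb
    y=sgn*Rb[:,0];z=-Rb[:,2];return np.column_stack([np.cross(y,z),y,z])
E
python3 - <<'E'
from h import *
np.set_printoptions(precision=3,suppress=True)
Rb=boxR(17.5);H=np.array([.576,.02,.125])
for sg in(1,-1):
    T=toolR(Rb,sg)
    print(sg,"toolx",T[:,0])
    for off in((0,0,0),(0,0,.1),(-.1,0,.1),(0,.06,.14),(0,-.06,.14)): 
        q=m.inverse_kinematics(H+Rb@off,E(T));print(off,q)
E
```

```text
1 toolx [-0.301  0.954 -0.   ]
(0, 0, 0) None
(0, 0, 0.1) None
(-0.1, 0, 0.1) None
(0, 0.06, 0.14) [ 27.885  -2.798 -42.14   14.132 -21.664 157.812]
(0, -0.06, 0.14) [   8.572    2.582  -28.205   -8.978  -29.818 -164.448]
-1 toolx [ 0.301 -0.954  0.   ]
(0, 0, 0) None
(0, 0, 0.1) [ 18.383   4.103 -36.39    1.322 -19.516  -2.012]
(-0.1, 0, 0.1) None
(0, 0.06, 0.14) [ 27.885  -2.798 -42.14   14.132 -21.664 -22.188]
(0, -0.06, 0.14) [  8.572   2.582 -28.205  -8.978 -29.818  15.552]
```

```bash
python3 - <<'E'
from h import *
np.set_printoptions(precision=1,suppress=True)
Rb=boxR(17.5);H=np.array([.576,.02,.125])
for sg in(1,-1):
  for roll in(-40,-30,-20,-12,12,20,30,40):
    T=toolR(Rb,sg)@Ro.from_euler("y",roll,degrees=True).as_matrix()
    print(sg,roll,[m.inverse_kinematics(H+Rb@o,E(T)) for o in((0,0,.1),(0,0,0),(-.04,0,.01),(-.08,0,.01),(-.08,0,.06),(.03,0,-.04))])
T=toolR(Rb,-1);ims=[]
import json
ps=[]
for o in((0,.05,.14),(0,-.05,.14)):
    m.movep(H+Rb@o,E(T));m.sleep(.3);p=m.camera_params("wrist");a=m.snapshot("wrist")
    p["view"]=np.array(p["view"]).tolist();ps.append({k:(v if isinstance(v,list) else float(v)) for k,v in p.items()});ims.append(a)
    cv2.imwrite(f"pics/w{len(ims)}.png",a)
json.dump(ps,open("w.json","w"));print(m.sense()["clock"])
cv2.imwrite("pics/w12.png",np.vstack(ims)[:, :] if 0 else cv2.resize(np.hstack(ims),(800,300),interpolation=cv2.INTER_AREA))
E
```

```text
1 -40 [array([ 18.5,   8.6, -57.8,  96.6, -40.8,  80.3]), array([ 12.2,  21.3, -55.3, 114.5, -41.7,  64.4]), None, None, None, array([ 13. ,  26.4, -50.2, 113.7, -41.8,  64.5])]
1 -30 [array([ 10.5,   5.1, -57.5, 101.6, -26.9,  83.8]), None, None, None, None, None]
1 -20 [array([  1.9,   3.1, -56.5, 106.1, -12.2,  87.4]), None, None, array([ -18.8,   15. ,  -50.9, -179.3,  -11.4,   30.2]), None, None]
1 -12 [None, None, None, None, None, None]
1 12 [array([   6.7,    7.3,  -21.8,  -29.3,  -37.1, -146.1]), array([   6.4,   18.4,  -19.6,  -36.9,  -29.7, -136.9]), array([   4.6,   16.7,  -23.6,  -40.3,  -28.8, -131.6]), array([   2.1,   16.5,  -26.9,  -45.2,  -27.8, -124.2]), array([   2.7,   10.1,  -28.8,  -39.4,  -30.9, -131.2]), array([   7.5,   23.4,  -15.1,  -36.9,  -28.9, -137.6])]
1 20 [array([  -0.2,   10.2,  -16.3,  -39.2,  -47.9, -134.1]), array([   0.3,   20.8,  -14.5,  -45.2,  -41. , -125.9]), array([  -1.9,   19.3,  -18.8,  -47.6,  -40.4, -121. ]), array([  -4.4,   19.2,  -22.6,  -50.8,  -39.4, -114.7]), array([  -4.5,   13.1,  -23.9,  -46.7,  -42.6, -120.1]), array([   1.8
[... 1762 characters left out ...]
-19.6, -36.9, -29.7,  43.1]), array([  4.6,  16.7, -23.6, -40.3, -28.8,  48.4]), array([  2.1,  16.5, -26.9, -45.2, -27.8,  55.8]), array([  2.7,  10.1, -28.8, -39.4, -30.9,  48.8]), array([  7.5,  23.4, -15.1, -36.9, -28.9,  42.4])]
-1 12 [None, None, None, None, None, None]
-1 20 [array([  1.9,   3.1, -56.5, 106.1, -12.2, -92.6]), None, None, array([ -18.8,   15. ,  -50.9, -179.3,  -11.4, -149.8]), None, None]
-1 30 [array([ 10.5,   5.1, -57.5, 101.6, -26.9, -96.2]), None, None, None, None, None]
-1 40 [array([ 18.5,   8.6, -57.8,  96.6, -40.8, -99.7]), array([  12.2,   21.3,  -55.3,  114.5,  -41.7, -115.6]), None, None, None, array([  13. ,   26.4,  -50.2,  113.7,  -41.8, -115.5])]
3.7583
```

View pics/w12.png

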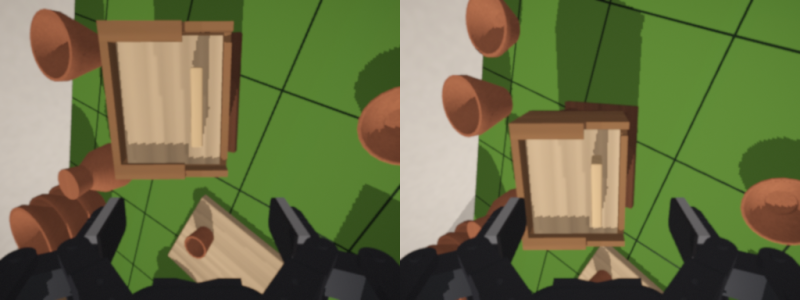

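Both wrist views show the box, with the handle bar on the right (low) side. I'll enlarge them to pick the corners.

```bash
python3 - <<'E'
import cv2,numpy as np
a=cv2.imread("pics/w1.png")[15:245,115:315];b=cv2.imread("pics/w2.png")[130:330,130:316]
A=cv2.resize(a,(400,460),interpolation=2);B=cv2.resize(b,(400,430),interpolation=2)
B=cv2.copyMakeBorder(cv2.resize(b,None,fx=2,fy=2,interpolation=2),0,60,0,0,0);print(A.shape,B.shape)
cv2.imwrite("pics/z.png",np.hstack([A,B]))
E
```

```text
(460, 400, 3) (460, 372, 3)
```

View pics/z.png

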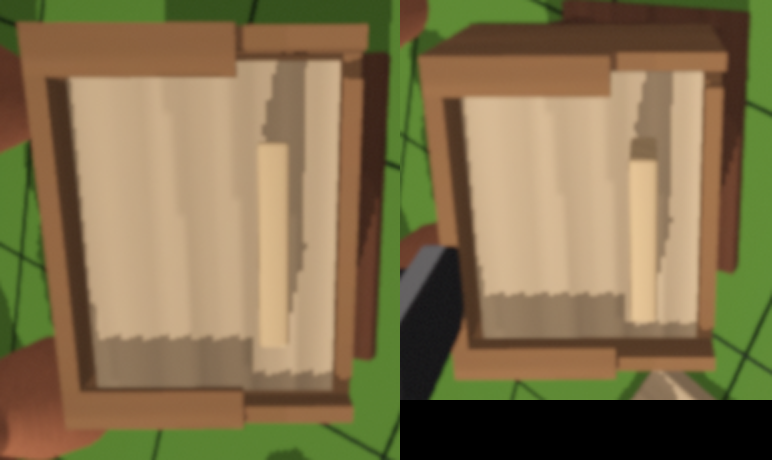

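In the zoom, the w1 rail ends are at about (237,77) and (244,390), and the handle top spans (258..288, 143..347). In w2 the same points are at (211,96), (216,349) and (229..257, 160..323). I'll triangulate these and compare them with the known geometry.

```bash
python3 - <<'E'
from h import *
import json
np.set_printoptions(precision=4,suppress=True)
ps=json.load(open("w.json"))
M=[((65,-82,80),(17,23),(18,57)),((65,82,80),(66,430),(55,379)),((-15,-64,80),(237,77),(211,96)),((-15,-82,80),(238,24),(211,56)),
((-15,64,80),(244,390),(216,349)),((-15,82,80),(245,427),(216,379)),((-23,-40,93),(258,143),(229,160)),((-35,-40,93),(287,143),(257,160)),((-35,40,93),(288,347),(257,323)),((-23,40,93),(259,347),(228,323))]
X=[];B=[]
for b,u,v in M:
    x,e=tri((ps[0],np.array(u)/2+[115,15]),(ps[1],np.array(v)/2+[130,130]));X.append(x);B.append(b);print(b,x,round(e*1e3,1))
X=np.array(X);B=np.array(B)/1e3
rot,_=Ro.align_vectors(X-X.mean(0),B-B.mean(0));print("free fit ZYX",rot.as_euler("ZYX",degrees=True))
yaw=rot.as_euler("ZYX",degrees=True)[0]
Rb=boxR(yaw);t=(X-B@Rb.T).mean(0);print("yaw",yaw,"t",t);print((X-B@Rb.T-t)@Rb*1e3)
q=(X-B@Rb.T)[6:].mean(0);print("t from handle",q, (q-t)@Rb*1e3)
tp=m.camera_params("top");sc=m.camera_params("scene")
for b in((-23,-40,93),(-35,40,93),(65,82,80),(65,-82,80)):print(b,proj(tp,t+Rb@np.array(b)/1e3),proj(sc,t+Rb@np.array(b)/1e3))
E
```

```text
(65, -82, 80) [ 0.675  -0.0245  0.1728] 0.2
(65, 82, 80) [0.6266 0.1332 0.1715] 0.1
(-15, -64, 80) [ 0.6047 -0.0282  0.1305] 0.1
(-15, -82, 80) [ 0.6091 -0.0455  0.1311] 0.4
(-15, 64, 80) [0.5636 0.0912 0.1348] 0.2
(-15, 82, 80) [0.5585 0.1084 0.1345] 0.4
(-23, -40, 93) [ 0.5838 -0.0099  0.1395] 0.2
(-35, -40, 93) [ 0.5745 -0.0128  0.1338] 0.3
(-35, 40, 93) [0.549  0.0618 0.1359] 0.1
(-23, 40, 93) [0.5593 0.065  0.1422] 0.6
free fit ZYX [ 17.7848 -28.9903   0.9166]
yaw 17.784789821088008 t [0.6348 0.0481 0.0712]
[[-0.1791  0.5641 -0.0746]
 [ 0.91    1.4981 -2.2033]
 [-0.3056  0.571  -2.6845]
 [-0.9664  0.7561 -1.608 ]
 [-0.4354 -1.2336  2.408 ]
 [-0.2936 -1.3178  1.9921]
 [-0.2291  0.3958 -0.7189]
 [ 0.4778  0.4644 -0.7598]
 [ 0.2506 -0.7999  1.7991]
 [ 0.7707 -0.8981  1.8498]]
t from handle [0.6348 0.0479 0.0718] [ 0.3175 -0.2094  0.5426]
(-23, -40, 93) [226.8736 156.3677] [285.6072 218.4492]
(-35, 40, 93) [202.556  168.4007] [315.474 215.177]
(65, 82, 80) [177.5599 140.8194] [340.2646 235.0817]
(65, -82, 80) [231.0375 123.3509] [272.2814 238.4832]
```

The points agree with the geometry to about 1–2 mm, and they reproject correctly into the scene and top pictures. Now I'll grasp the lid, lift it and slide it out.

```bash
cat >> h.py <<'E'
YAW=17.78;Rb=boxR(YAW);TB=np.array([.6348,.0480,.0714])
bx=lambda x,y,z:TB+Rb@(np.array([x,y,z])/1e3)
def trel(roll,sgn=-1): return toolR(np.eye(3),sgn)@Ro.from_euler("y",roll,degrees=True).as_matrix()
def st(n=""):
    S=m.sense();print(n,round(S["clock"],1),"box",np.round((S["tcp_pos"]-TB)@Rb*1e3,1),"w",np.round(S["tcp_pos"],4),"F",np.round(S["contact_force"],1),"op",round(S["opening"]*1e3,1),"g",round(S["gripper_force"],1));return S
E
python3 - <<'E'
from h import *
o=E(Rb@trel(-15))
m.set_gripper(.045,f_grip=60)
m.movep(bx(-29,0,160),o);st()
m.line_to(bx(-29,0,87));st("at")
m.set_gripper(0);st("grip")
m.line_to(bx(-29,0,96),vel=.03);st("up9")
cv2.imwrite("pics/up.png",m.snapshot("scene"))
E
```

```text
4.8 box [-29.2  -0.9 159.9] w [0.5349 0.015  0.1952] F [ 0.3 -0.7  0.7] op 44.8 g 0.0
at 5.4 box [-28.8  -0.1  87.7] w [0.5693 0.027  0.1329] F [-0.6  0.2 -0.2] op 45.1 g 0.0
grip 5.8 box [-28.3  -0.1  88.2] w [0.5695 0.0269 0.1336] F [-3.9 -1.2  6.2] op 11.0 g 59.4
up9 6.2 box [-29.2   0.1  96.1] w [0.565  0.0257 0.14  ] F [ 0.4  0.1 -0.7] op 11.0 g 58.6
```

```bash
python3 - <<'E'
from h import *
m.line_to(bx(-29,0,96.7),vel=.03);st()
for d in(6,14,30,50,78):
    m.line_to(bx(-29-d,0,96.7),vel=.06);S=st(d)
    if np.linalg.norm(S["contact_force"])>12: print("stop");break
else:
    m.line_to(bx(-107,0,130),vel=.1);st()
cv2.imwrite("pics/sl.png",cv2.resize(m.snapshot("scene")[150:310,200:400],None,fx=2.5,fy=2.5))
E
```

```text
6.5 box [-29.1   0.   96.6] w [0.5648 0.0256 0.1405] F [ 0.5 -0.4 -1. ] op 11.3 g 58.6
6 6.8 box [-35.7  -0.   96.6] w [0.5594 0.0238 0.1372] F [ 0.  -0.3 -0.9] op 11.0 g 58.6
14 7.1 box [-43.6  -0.   96.7] w [0.5528 0.0217 0.1333] F [ 0.5 -0.2 -1.3] op 11.1 g 58.6
30 7.5 box [-59.3  -0.2  96.7] w [0.5399 0.0174 0.1255] F [-0.4  0.1 -0.9] op 11.0 g 58.6
50 8.0 box [-79.   -0.2  96.7] w [0.5237 0.0121 0.1157] F [-0.3 -0.3 -1.3] op 10.9 g 58.6
78 8.6 box [-106.6   -0.2   96.7] w [0.5009 0.0048 0.1019] F [ 1.  -0.1 -0.6] op 10.7 g 58.6
 9.1 box [-1.066e+02  1.000e-01  1.302e+02] w [0.4849 0.     0.1309] F [ 0.6  0.3 -0.6] op 10.6 g 58.6
```

View pics/sl.png

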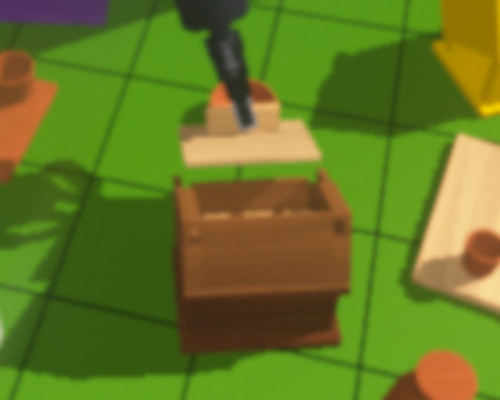

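The lid hangs level in the gripper, clear of the box with its rails and the lip behind it. Now the board.

```bash
python3 - <<'E'
from h import *
np.set_printoptions(precision=3,suppress=True)
bo=np.array([.481,.319,.014]);ya=np.degrees(np.arctan2(-.0345,.2212))
RL=Ro.from_euler("z",ya,degrees=True).as_matrix()
L=bo+RL@[-.044,0,0];T=RL@trel(-15)
tcp=lambda h:L+[0,0,h]+RL@[-.028,0,.0295]
print(ya,L,m.inverse_kinematics(tcp(.1),E(T)),m.inverse_kinematics(tcp(0),E(T)),m.sense()["qpos"])
p=m.sense()["tcp_pos"];m.line_to(p+[0,0.03,.12],vel=.2)
m.movep(tcp(.13),E(T));m.sleep(.2);st("above")
m.line_to(tcp(.012),vel=.15);m.sleep(.2);f0=st()["contact_force"][2]
for h in np.arange(8,-8,-1.):
    m.line_to(tcp(h/1e3),vel=.03);m.sleep(.05);f=m.sense()["contact_force"][2]
    if abs(f-f0)>3:break
print("contact h",h,f);st()
cv2.imwrite("pics/pl.png",cv2.resize(m.snapshot("scene")[170:300,320:480],None,fx=3,fy=3))
E
```

```text
-8.864855380488928 [0.438 0.326 0.014] [ 52.199  14.837 -24.752 -11.788 -37.804 -52.534] [ 51.713  24.131 -28.354 -17.253 -25.385 -45.747] [  0.944  11.918 -26.85  -43.441 -34.33   53.811]
above 11.4 box [-59.6 336.4 152.5] w [0.41  0.329 0.174] F [ 0.5 -0.1 -1.2] op 10.7 g 58.5
 12.5 box [-117.9  337.6   50.9] w [0.41  0.331 0.057] F [ 0.2 -0.3 -1.1] op 10.9 g 58.6
contact h 0.0 2.6593873773367345
 15.3 box [-124.5  337.4   40.1] w [0.41  0.33  0.044] F [-0.7 -0.5  2.7] op 10.7 g 59.2
```

View pics/pl.png

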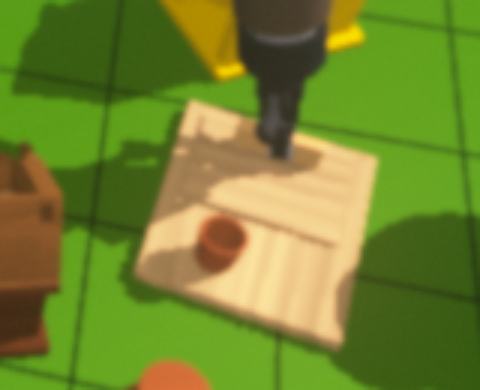

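The lid is flat on the board at its robot end, clear of the cup. I'll release it and look into the box.

```bash
python3 - <<'E'
from h import *
import json
m.set_gripper(.04);st()
p=m.sense()["tcp_pos"];m.line_to(p+[0,0,.14],vel=.2)
q=m.inverse_kinematics(bx(-29,35,215),E(Rb@trel(0)));print(q)
m.movep(bx(-29,35,215),E(Rb@trel(0)));m.sleep(.3)
p=m.camera_params("wrist");a=m.snapshot("wrist");st()
json.dump({k:np.array(v).tolist() for k,v in p.items()},open("w3.json","w"));cv2.imwrite("pics/w3.png",a)
C=np.array([proj(p,bx(x,y,6)) for x in(-57,57) for y in(-64,64)]);print(C)
for y in(-42,0,42):print(y,proj(p,bx(0,y,6)),proj(p,bx(0,y,20)),proj(p,bx(0,y,54)))
x0,y0=np.maximum(C.min(0).astype(int)-25,0);x1,y1=C.max(0).astype(int)+25
cv2.imwrite("pics/w3c.png",cv2.resize(a[y0:y1,x0:x1],None,fx=2.5,fy=2.5,interpolation=2));print(x0,y0,x1,y1)
cv2.imwrite("pics/top2.png",m.snapshot("top"))
E
```

```text
15.7 box [-124.9  337.3   39.7] w [0.4099 0.3301 0.0434] F [-0.2  0.4 -0.2] op 40.3 g 0.0
[ 25.26112626  -1.82204827 -40.30265865   9.99296861 -22.03394849
 -15.76431408]
 18.1 box [-28.8  35.4 214.7] w [0.498  0.0413 0.243 ] F [-0.5 -0.   0.8] op 40.0 g 0.0
[[280.9202752   65.32101185]
 [277.57383013 190.99120871]
 [162.89544076  65.19742469]
 [173.6734958  191.08819485]]
-42 [222.70728911  89.38939927] [221.42246121  89.5460499 ] [217.77511054  89.99030196]
0 [223.97532325 132.24500042] [222.79946867 134.19630489] [219.48442909 139.69616551]
42 [225.12099064 171.62996801] [224.03840991 175.08931765] [221.00443813 184.78080515]
137 40 305 216
```

View pics/w3c.png

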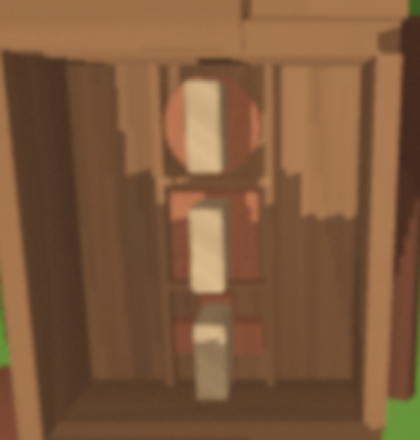

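In the crop, the round stamp is at the top (y −42), the full square head is in the middle (168–262, 190–283), and the cross is at the bottom. The middle handle's top measures (219.8,140.0) against a predicted (219.5,139.7). I'll take the middle one.

```bash
python3 - <<'E'
from h import *
np.set_printoptions(precision=3,suppress=True)
o=E(Rb@trel(-15))
RT=Ro.from_euler("z",-4.7,degrees=True).as_matrix()
P=np.array([.472,-.317,.014])+RT@[.042,0,0]+[0,0,.039]
for r in(-15,0):print(r,[m.inverse_kinematics(P+[0,0,h],E(RT@trel(r))) for h in(0,.15)])
m.movep(bx(0,0,150),o);m.sleep(.1)
m.line_to(bx(0,0,60),vel=.15);S=st()
m.line_to(bx(0,0,45),vel=.06);S=st("at")
if np.linalg.norm(S["contact_force"])<8:
    m.set_gripper(0,f_grip=40);st("grip")
    m.line_to(bx(0,0,70),vel=.06);st()
    m.line_to(bx(0,0,150),vel=.15);st("out")
    p=m.sense()["tcp_pos"];m.line_to(p+[-.02,-.03,.06],vel=.2)
cv2.imwrite("pics/out.png",cv2.resize(m.snapshot("scene")[130:310,200:400],None,fx=2.5,fy=2.5))
E
```

```text
-15 [array([-23.899,  35.025,  -3.873, -16.886, -57.295,  29.139]), array([-23.752,  25.969,   3.903, -14.785, -73.466,  23.969])]
0 [array([-16.647,  31.752, -15.4  ,   0.   , -42.847,  11.947]), array([-16.647,  22.232,  -6.352,   0.   , -61.416,  11.947])]
 19.9 box [ 0.3  0.  60.4] w [0.606 0.039 0.124] F [-0.4  0.   1.3] op 39.9 g 0.0
at 20.3 box [-0.2 -0.  44.8] w [0.613 0.041 0.11 ] F [-0.   0.6  0.2] op 39.9 g 0.0
grip 20.6 box [ 0.2 -0.  45.3] w [0.613 0.041 0.111] F [-0.7 -0.4  0.9] op 11.1 g 41.2
 21.2 box [ 0.2  0.  70.5] w [0.601 0.037 0.133] F [-0.9 -0.9 -0.7] op 11.4 g 41.0
out 21.9 box [ -0.4   0.2 149.6] w [0.563 0.025 0.201] F [ 0.6  0.7 -0.8] op 11.4 g 41.0
```

View pics/out.png

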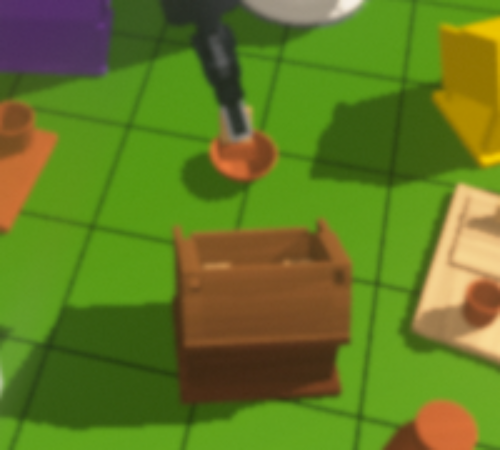

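The stamp is held, with the opening at 11.4 mm, overlapping the dish in this view. Now I'll place it on the tile.

```bash
python3 - <<'E'
from h import *
RT=Ro.from_euler("z",-4.7,degrees=True).as_matrix();T=E(RT@trel(-15))
P=np.array([.472,-.317,.014])+RT@[.042,0,0]+[0,0,.039]
m.movep(P+[0,0,.15],T);m.sleep(.1);st()
m.line_to(P+[0,0,.012],vel=.15);m.sleep(.2);f0=st()["contact_force"][2]
for h in np.arange(8,-8,-1.):
    m.line_to(P+[0,0,h/1e3],vel=.03);m.sleep(.05);f=m.sense()["contact_force"][2]
    if abs(f-f0)>3:break
print("contact",h,f);st()
m.set_gripper(.035);st()
p=m.sense()["tcp_pos"];m.line_to(p+[0,0,.12],vel=.15)
m.movep(p+[-.12,0,.2],T);m.sleep(.3);S=st()
a=m.snapshot("scene");b=m.snapshot("top");w=m.snapshot("wrist")
cv2.imwrite("pics/fin.png",np.hstack([cv2.resize(a[140:300,150:450],(420,224),interpolation=2),cv2.resize(b[100:240,90:360],(378,224),interpolation=2)]))
E
```

```text
23.8 box [-130.2 -312.9  228.1] w [ 0.5144 -0.3192  0.2038] F [ 0.7 -0.7 -0.4] op 11.4 g 40.9
 25.0 box [-199.5 -314.3  109. ] w [ 0.5143 -0.3207  0.066 ] F [-0.4  0.7  0.1] op 11.4 g 40.9
contact -1.0 5.321412600357449
 28.1 box [-206.4 -313.9   97.8] w [ 0.5139 -0.3204  0.0529] F [-1.1  0.6  5.3] op 11.4 g 41.7
 28.4 box [-207.1 -313.8   96.8] w [ 0.5138 -0.3204  0.0516] F [-1.2 -0.7  0.7] op 35.4 g 0.0
 30.3 box [-206.2 -277.2  325.8] w [ 0.3942 -0.3202  0.2505] F [-0.2  0.8 -0.6] op 34.9 g 0.0
```

View pics/fin.png

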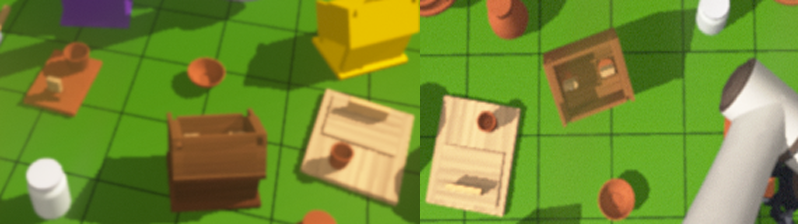

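The final view shows the lid flat on the board, the stamp upright on the tile clear of the pot, and the other two stamps still in the box. I'm handing the job in.

```bash
python3 -c "
from workcell import manip as m
print(m.finish_job())"
```

```text
the job is handed in; nothing more can be done
None
```

The job is handed in at about 30 s of the 62 s limit: the lid lies flat, handle up, on the ware board clear of the egg cup, the square stamp stands upright on the tile clear of the pot, and I saw no sign that anything else had moved.

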